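Release the putter head clamp by its pop-out T-handle

TASK

Unlatch the club-head clamp: push the red release button on its sloping front so that the black T-handle pops out, then turn the T-handle clockwise (seen facing the sloping front) as far as it goes, so that the jaw opens. Leave the handle turned and standing out, the putter head lying where it is in the clamp, and the other things on the bench undisturbed.

Things in the scene. Friction and masses are not known exactly. Their poses are not given: they have to be found in the camera images.
- button_top (a point): Centre of the top of the red round release button, 28 mm across, 14 mm out of the clamp's sloping front panel when not pressed (a 38 mm bezel, 4 mm high, surrounds it). Axes: z straight out of the panel, leaning 30 degrees from vertical towards the clamp's front (roughly to the robot); x up the slope; y level along the panel, to the robot's left at yaw 0.
- release_button (a joint): How far the button is pressed, in m: 0 out, 0.008 fully in. Spring return, about 2 N at the start and 6 N fully in; the handle is released at about 0.005.
- handle_bar (a point): Centre of the black T-handle's bar (on a white plate), 90 long, 18 wide, 16 thick, 63 mm up the slope from the button. Height of this centre above the panel: 10 mm latched, 35 mm popped out. Axes turn with the handle: y along the bar, x across it (up the slope when latched), z straight out of the panel = turning axis. Stem (16 mm) and web (36 x 8 mm, along the bar) below it are narrower than the bar.
- handle_pop (a joint): How far the T-handle has popped out, in m: 0 latched in, 0.025 fully out. A spring (about 6 N when out) drives it out once released; it cannot be pulled out without the button.
- handle_turn (a joint): Angle of the T-handle in rad: 0 as latched, up to 1.31 (75 degrees, a stop) turned clockwise seen facing the panel, that is right-handed about the line straight into it. Blocked until the handle has popped out; stiff, about 0.12 Nm, and stays where it is left.
- jaw (a joint): Opening of the clamp's moving steel jaw, in m: 0 shut on the putter head, 0.018 open. It is driven by the turn of the T-handle alone, in proportion.
- putter_head: Dark steel putter head 95 x 60 x 24 mm with an upright steel hosel 14 mm across and 67 mm high to its top, lying loose between the two jaws on the clamp's flat bed behind the panel, 110 mm above the table; origin under its middle. To be left there.
- clamp: The whole fixed clamp, base 285 x 170 mm, origin under its middle, x to its rear, z up. Front half: grey panel, 140 mm up the slope by 150 mm wide, its middle 67 mm before the origin and 70 mm above the table. Rear half: bed with two jaws; highest point (hosel) 177 mm. Stands left or right of the middle, turned up to 20 degrees.
- lie_gauge: Fixed neighbour: aluminium stand 140 x 130 mm with an upright white round scale, 166 mm high; origin under its middle. Not to be used.
- screwdriver: Loose screwdriver lying on the table in the middle, between the clamp and the gauge, leave alone.
- wrench: Loose steel wrench lying on the right, leave alone.
- hammer: Loose hammer with a wooden handle, lying on the left, leave alone.
- tape_roll: Loose blue tape roll 90 mm across and 25 mm high, on the right, leave alone.
- solvent: White bottle 60 mm across and 150 mm high, on the right, leave alone.
- iron_head: Loose steel iron head, 75 mm long and 85 mm high, on the left, leave alone.
- ferrule_tray: Red tray 100 x 140 x 35 mm behind, in the middle, leave alone.
Mind the look-alikes: they are no part of the job. Several things have the shape of the putter_head; the one meant has the colours described above.

How it is judged:
By the outcome, as a careful person would: the job done as asked, in the order asked, and still so for the second after the job is handed in, with the robot touching nothing.
It also fails if it takes over 45 s, if anything falls off the work surface, if the arm or the gripper's body presses on something with over 40 N, if the wrist force passes 120 N, or if a joint passes its speed limit or range.

ROBOT

A 6-joint arm with a two-finger parallel gripper is mounted at the origin on the work surface. World frame = base frame: x ahead of the robot, y to its left, z up, the work surface at z = 0. Lengths are in mm, angles in rad, forces in N, time in s.
With the tool pointing down it reaches from about 350 to 875 mm from the base axis. Payload 4.2 kg.
Tool frame: the origin (TCP) lies midway between the tips of the shut fingers; the grasp point (between the pads) lies 19 mm behind it (arm.tcp_to_grasp is the distance from the TCP to the grasp point, in mm); z points along the fingers, y is the line along which they close (so a half turn about z gives the same grasp; the last joint's range is limited). The gripper opens to 85 mm and grips with 20 to 120 N. Pads are 22 mm wide; open, the fingers measure 114 mm over their backs; the gripper's body (76 mm by 85 mm) begins 54 mm behind the grasp point. The pads swing forward as they close: fully open they stand 13 mm farther back than shut.
Start: joints at [1.389, 0.385, 0.008, 0, -1.194, -0.259], TCP at [266.631, 565.25, 231.312] pointing down, gripper open.
Joint ranges: [-3.14, 3.14], [-1.21, 2.06], [-1.07, 1.41], [-3.16, 2.05], [-2.99, -0.16], [-3.1, 3.1]. Speed limits (rad/s): [2.79, 2.79, 3.14, 3.14, 3.14, 3.14].

INTERFACE

Orientations are given as a unit quaternion [x, y, z, w].
In Python, from bench import arm gives the robot as it stands.
- The arm moves only by the tool arm_command, never from a script. Its argument "rows" is a list of rows, each a list of 2 entries, a list of its own where there are three numbers: the shift along the tool's x, y, z as a fraction of full scale, then the turn, a rotation vector about the tool's x, y, z as a fraction of full scale. In form: [[[x, y, z], [wx, wy, wz]], ...]. A call has 1 to 5 rows; each row is the pose to reach, as a shift and turn from the pose commanded when the call began, along the tool's axes at that moment, turning the shorter way round; what a row does not reach only later rows make up. Full scale, the value 1, is 0.25 m for a shift and 180 degrees for a turn. A row lasts 1/10 s, in which the tool goes at most 50 mm and 8.59 degrees, less where a joint would pass 70% of its speed; a pose out of reach is approached as far as the arm can. A call with a number of a shift or a turn outside -1 to 1 is refused whole. A call with a gripper value outside its range is refused whole. "grip" is the opening, from 0 (shut) to 1 (fully open), set as the call begins (left out, the last holds). The fingers move at their own pace and stop on an object; the grip force is fixed at half the most. Time passes only in rows, so rows that repeat a pose let the fingers close. It gives the time, the measured TCP pose, the force, the opening and the grip force at its end, in the units of the state.
- arm.read_state(): the state, without advancing time (a new reading comes with each control period).
- arm.get_image(name): name is "scene" or "top"; returns (picture, depth): 420x560x3 uint8, blue, green, red; 420x560 float32, mm along the optical axis (not along the pixel's ray), 0 where there is no reading.
- arm.camera_info(name): a dict with "fx", "fy", "cx", "cy" (pixels), "extrinsics" (4x4, takes a point from camera to world coordinates). Camera axes: x right, y down, z forward; pixel columns grow to the right and rows downward; lengths in mm; the calibration is good to about 2 mm. A picture is of the moment at which its call begins. camera_info takes no time and is no camera call.
- arm.job_done(): hands the job in; it is judged then, once.
Trained networks look in the newest picture that a camera, given by its name, has taken for a name from the list of things; names that differ only in an ending like _2 or _b are one class to them, and where a whole thing is asked for, a point or a joint stands for the part that bears it (a point fixed in the world has none). Each returns a list of dicts, best first, with "score" (0 to 1); they miss things now and then, are a little off and sometimes report something else, mostly with a low value. They report only what shows in the picture. A call takes as long as a camera call. They do not tell look-alikes from the thing itself.
- arm.spot_in(camera, query): "position" ([column, row] in pixels, amid what is visible of it).
The state is a dict: "clock": time; "joints": joint angles; "joint_vel": joint speeds; "joint_efforts": joint torques, N m; "position": TCP position; "ee_rot": TCP orientation; "contact_force": force on the tool from outside, world axes, zero at the start; "wrist_torque": the same for the moment, N m; "gripper_width": finger opening in mm; "grasp_force": force on a finger pad.
Only numpy, scipy, OpenCV 4.12 (cv2) and the standard library are available. Lean on these libraries where they do the work, as an engineer would, in place of code of your own. Each camera call takes 0.05 s, during which the arm holds its last target. There are 200 camera calls.

## Working session

There is one attempt and no reset: what is moved stays moved. The work goes in short steps, Python scripts to look and compute and a tool call to move; the robot and the scene stay as the last step left them, time stands still between calls to the robot, and variables do not carry over. Pictures are saved under pics/ and viewed, at most 10 in all, crops included, and the job is handed in when it is done.

Besides the shell and the picture viewer there is one more tool, called as name(argument=value, ...), one argument or row to a line, values as JSON. arm_command: Moves the arm, as the interface text tells. Shift numbers are shares of 0.25 m and turn numbers shares of 180 degrees, none past 1 either way. Its arguments: {"type":"object","properties":{"rows":{"type":"array","items":{"type":"array"}},"grip":{"type":"number"}},"required":["rows"]}

```bash
mkdir -p pics; ls; python3 - <<'E'
from bench import arm
import cv2,numpy as np
for n in ("scene","top"):
    p,d=arm.get_image(n); cv2.imwrite(f"pics/{n}0.png",p); np.savez(f"pics/{n}0.npz",p=p,d=d)
    c=arm.camera_info(n); print(n,c["fx"],c["cx"],c["cy"],np.round(c["extrinsics"],3).tolist())
    for q in ("button_top","handle_bar","putter_head","clamp"):
        print(q,[(np.round(r["position"]).tolist(),round(r["score"],2)) for r in arm.spot_in(n,q)][:3])
s=arm.read_state(); print(s["clock"],s["position"],s["ee_rot"],s["gripper_width"])
E
```

```text
pics
scene 506.1305175566454 283.4577454177487 213.13617144677403 [[0.666, 0.417, -0.619, 1481.517], [0.746, -0.395, 0.536, -804.645], [-0.021, -0.819, -0.574, 953.838], [0.0, 0.0, 0.0, 1.0]]
button_top []
handle_bar [([343.0, 184.0], 0.47)]
putter_head [([294.0, 183.0], 0.89), ([380.0, 182.0], 0.86), ([302.0, 244.0], 0.75)]
clamp [([366.0, 207.0], 0.91), ([345.0, 161.0], 0.18)]
top 420.0069929327036 281.33233530901435 213.40399810006338 [[-0.022, -0.991, 0.134, 381.118], [-1.0, 0.021, -0.011, -2.624], [0.008, -0.135, -0.991, 1533.148], [0.0, 0.0, 0.0, 1.0]]
button_top [([202.0, 218.0], 0.74)]
handle_bar [([203.0, 219.0], 0.6)]
putter_head [([196.0, 185.0], 0.93), ([278.0, 202.0], 0.9), ([214.0, 280.0], 0.88)]
clamp [([205.0, 211.0], 0.83)]
0.5 [266.61635654 565.22071006 231.2865073 ] [ 9.75808941e-01 -2.18625039e-01 -2.49235570e-05  4.01977029e-05] 85.17862009335896
```

```bash
python3 - <<'E'
import cv2
p=cv2.imread("pics/top0.png"); s=cv2.imread("pics/scene0.png")
a=cv2.resize(p[150:270,140:270],None,fx=3.5,fy=3.5,interpolation=cv2.INTER_CUBIC)  # 455x420
b=cv2.resize(s[140:260,300:398],None,fx=3.5,fy=3.5,interpolation=cv2.INTER_CUBIC)
cv2.imwrite("pics/crop0.png",cv2.hconcat([a,b]))
E
```

```text
(no output)
```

View pics/top0.png

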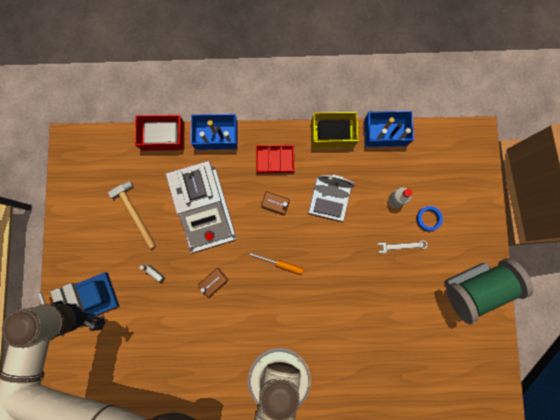

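View pics/crop0.png

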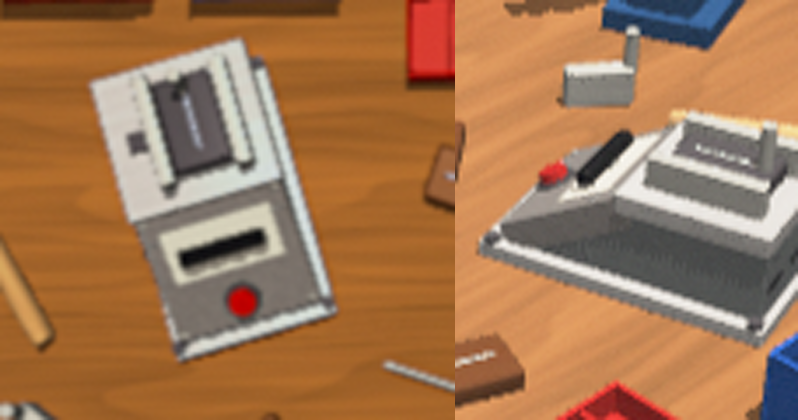

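The top view shows the clamp on the left. The button is at about (209,236) and the bar at about (204,221). In the scene view they are at about (328,189) and (343,185). Next I triangulate both and check the result against depth.

```bash
cat > h.py <<'E'
import numpy as np,cv2
from bench import arm
def cam(n):
    c=arm.camera_info(n); K=np.array([[c["fx"],0,c["cx"]],[0,c["fy"],c["cy"]],[0,0,1]]); return K,np.array(c["extrinsics"])
def P(n):
    K,E=cam(n); return K@np.linalg.inv(E)[:3]
def tri(a,b):
    X=cv2.triangulatePoints(P("top"),P("scene"),np.float64(a).reshape(2,1),np.float64(b).reshape(2,1)); return (X[:3]/X[3]).ravel()
def back(n,uv,d):
    K,E=cam(n); uv=np.atleast_2d(uv); r=np.c_[uv,np.ones(len(uv))]@np.linalg.inv(K).T*np.reshape(d,(-1,1))
    return r@E[:3,:3].T+E[:3,3]
def blob(m,near):
    n,l,s,c=cv2.connectedComponentsWithStats(m.astype(np.uint8))
    k=[i for i in range(1,n) if s[i,4]>8]; i=min(k,key=lambda i:np.hypot(*(c[i]-near))); return c[i],l==i
def masks(p):
    p=p.astype(int); red=(p[...,2]>120)&(p[...,1]<60)&(p[...,0]<60); blk=p.max(2)<60; return red,blk
E
python3 - <<'E'
from h import *
near={"top":((209,236),(204,221)),"scene":((328,189),(343,185))}
C={}
for n in near:
    z=np.load(f"pics/{n}0.npz"); p,d=z["p"],z["d"]
    for k,m,q in zip("rb",masks(p),near[n]):
        c,M=blob(m,q); C[n,k]=c; v,u=np.nonzero(M); X=back(n,np.c_[u,v],d[v,u])
        print(n,k,c.round(1),M.sum(),"depth mean",X.mean(0).round(1), "axis",np.linalg.svd(X-X.mean(0))[2][0].round(3))
for k in "rb": print(k,tri(C["top",k],C["scene",k]).round(1))
# panel plane from top depth
z=np.load("pics/top0.npz");p,d=z["p"].astype(int),z["d"]
v,u=np.mgrid[215:245,185:230];v,u=v.ravel(),u.ravel()
X=back("top",np.c_[u,v],d[v,u]); col=p[v,u]
g=(np.ptp(col,axis=1)<30)&(col.min(1)>80)&(X[:,2]>35)&(X[:,2]<115);Y=X[g]
rng=np.random.default_rng(0);best=0
for _ in range(500):
    a=Y[rng.choice(len(Y),3,False)];nn=np.cross(a[1]-a[0],a[2]-a[0]);L=np.linalg.norm(nn)
    if L<1: continue
    nn/=L; i=abs((Y-a[0])@nn)<2
    if i.sum()>best: best=i.sum();I=i
c=Y[I].mean(0);nn=np.linalg.svd(Y[I]-c)[2][2];nn*=np.sign(nn[2])
print("plane",c.round(1),nn.round(3),"tilt",np.degrees(np.arccos(nn[2])).round(1),"yaw",np.degrees(np.arctan2(-nn[1],-nn[0])).round(1),best,len(Y))
for k in "rb": print(k,"height over panel",(tri(C["top",k],C["scene",k])-c)@nn)
E
```

```text
top r [208.7 235.8] 51 depth mean [506.7 237.7  62. ] axis [-0.88  -0.312 -0.359]
top b [203.  220.6] 96 depth mean [556.5 251.4  98.4] axis [-0.28   0.96   0.008]
scene r [327.7 189. ] 22 depth mean [511.8 230.2  57.6] axis [0.899 0.089 0.428]
scene b [342.1 184.5] 80 depth mean [562.7 242.8  92.8] axis [ 0.259 -0.966 -0.022]
r [506.3 237.9  51.9]
b [556.5 251.9  86.4]
plane [533.1 248.7  63.8] [-0.496 -0.137  0.857] tilt 31.0 yaw 15.4 456 924
r height over panel 4.580870488030591
b height over panel 7.298435884408198
```

```bash
python3 - <<'E'
from h import *
for n,box in (("top",(250,290,215,245)),("scene",(200,240,300,340))):
    z=np.load(f"pics/{n}0.npz");d=z["d"];v,u=np.mgrid[box[0]:box[1],box[2]:box[3]];v,u=v.ravel(),u.ravel()
    X=back(n,np.c_[u,v],d[v,u]);print(n,"table z",np.median(X[:,2]).round(1),X[:,2].std().round(1))
s=np.load("pics/scene0.npz");t=np.load("pics/top0.npz")
# point cloud slices of clamp in clamp yaw frame, relative to button
yaw=np.radians(15.7);ex=np.array([np.cos(yaw),np.sin(yaw)]);ey=np.array([-ex[1],ex[0]])
for n,z in (("top",t),("scene",s)):
    v,u=np.mgrid[0:420,0:560];v,u=v.ravel(),u.ravel();d=z["d"][v,u]
    X=back(n,np.c_[u,v],d);r=X[:,:2]-[506.5,238];a=r@ex;b=r@ey
    for lo,hi in ((-70,-50),(20,30),(45,65)):
        print(n,"b",lo,hi,[(int(A),round(float(np.median(X[m,2])),1)) for A in range(-40,240,10) for m in [(a>A)&(a<=A+10)&(b>lo)&(b<hi)&(d>0)] if m.sum()>1])
S=cv2.resize(s["p"][150:245,300:400],None,fx=6,fy=6,interpolation=cv2.INTER_CUBIC);cv2.imwrite("pics/s6.png",S)
E
```

```text
top table z 2.0 63.0
scene table z -1.6 77.0
top b -70 -50 [(-40, 3.7), (-30, 18.4), (-20, 37.1), (-10, 45.4), (0, 50.6), (10, 56.3), (20, 60.1), (30, 67.2), (40, 72.6), (50, 78.6), (60, 86.0), (70, 90.6), (80, 96.4), (90, 103.1), (100, 110.4), (110, 112.0), (120, 125.1), (130, 116.3), (140, 115.9), (150, 119.8), (160, 115.7), (170, 115.6), (180, 115.5), (190, 115.7), (200, 124.2), (210, 114.7), (220, 116.1), (230, 110.8)]
top b 20 30 [(-40, 10.9), (-30, 21.2), (-20, 36.6), (-10, 42.9), (0, 47.5), (10, 54.4), (20, 62.3), (30, 69.3), (40, 92.4), (50, 97.7), (60, 88.1), (70, 90.5), (80, 99.2), (90, 100.7), (100, 112.2), (110, 114.0), (120, 143.4), (130, 142.6), (140, 145.5), (150, 142.6), (160, 141.9), (170, 143.9), (180, 143.2), (190, 140.7), (200, 143.1), (210, 143.9), (220, 139.1), (230, 110.0)]
top b 45 65 [(-40, 6.5), (-30, 20.5), (-20, 34.1), (-10, 45.2), (0, 49.6), (10, 56.9), (20, 60.1), (30, 69.9), (40, 73.8), (50, 78.9), (60, 86.8), (70, 91.0), (80, 98.2), (90, 103.4), (100, 110.5), (110, 110.5), (120, 111.1), (130, 110.3), (140, 110.4), (150, 111.6), (160, 113.6), (170, 113.
[... 398 characters left out ...]
(180, 117.2), (190, 111.7), (200, 114.9), (210, 115.3), (220, 110.7), (230, 104.9)]
scene b 20 30 [(50, 94.9), (60, 82.7), (70, 86.3), (80, -750.9), (90, -750.6), (100, 104.7), (110, -750.4), (120, 133.2), (130, 137.1), (140, -309.8), (150, 134.3), (160, 137.3), (170, -746.5), (180, 135.8), (190, -755.7), (200, -750.0), (210, 132.3), (220, 110.5), (230, -750.7)]
scene b 45 65 [(-20, 35.7), (-10, 40.5), (0, 46.0), (10, 52.0), (50, 75.6), (60, 82.8), (70, 85.3), (80, -328.0), (90, -753.9), (100, -755.9), (110, -750.9), (120, -751.9), (130, -752.2), (140, -756.9), (150, -754.6), (160, -752.6), (170, -754.6), (180, -751.9), (190, -750.6), (200, -753.6), (210, -752.6), (220, 104.7), (230, 103.6)]
```

View pics/s6.png

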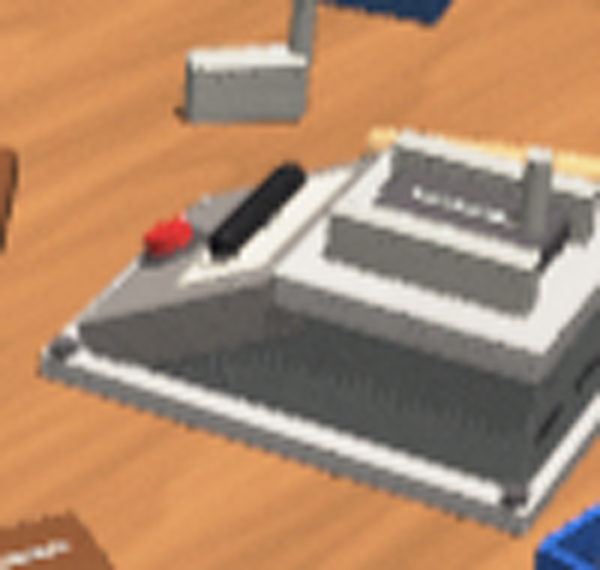

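The table and bed heights agree with the text to within 2 mm, with small depth biases. The button top comes out near (506.5, 238, 61) and the clamp yaw near 15.7°. The bar position predicted from the button matches the measured one. Now I compute the approach.

```bash
cat >> h.py <<'E'
from scipy.spatial.transform import Rotation as Ro
yaw=np.radians(15.7);c3,s3=np.cos(np.pi/6),.5
u=np.array([c3*np.cos(yaw),c3*np.sin(yaw),.5]);n=np.array([-.5*np.cos(yaw),-.5*np.sin(yaw),c3])
btn=np.array([506.5,237.7,61.]);base=btn-14*n;hb=base+63*u
R0=np.c_[np.cross(-u,-n),-u,-n]   # tool y = -u, z = -n
def go(p,R=R0):
    s=arm.read_state();Rc=Ro.from_quat(s["ee_rot"])
    d=Rc.inv().apply(p-s["position"]);w=(Rc.inv()*Ro.from_matrix(R)).as_rotvec()
    print("shift",(d/250).round(4),"turn",(w/np.pi).round(4),"mm",np.linalg.norm(d).round(1),"deg",np.degrees(np.linalg.norm(w)).round(2),"F",np.round(s["contact_force"],1))
E
python3 -c "
from h import *
go(btn+120*n); go(btn+20*n)"
```

```text
shift [1.2455 0.9327 0.2655] turn [0.1563 0.0713 0.2661] mm 394.6 deg 57.01 F [ 0.   0.4 -0.4]
shift [1.3966 0.8016 0.6119] turn [0.1563 0.0713 0.2661] mm 430.7 deg 57.01 F [ 0.   0.4 -0.4]
```

arm_command(
  rows=[
    [[0.75,0.56,0.1],[0.1,0.045,0.17]],
    [[0.75,0.56,0.1],[0.1,0.045,0.17]],
    [[0.75,0.56,0.1],[0.1,0.045,0.17]],
    [[0.75,0.56,0.1],[0.1,0.045,0.17]],
    [[0.75,0.56,0.1],[0.1,0.045,0.17]],
  ],
  grip=0,
)

```text
clock: 1.0
position: [375.4, 353.4, 204.5]
ee_rot: [0.869, -0.465, 0.102, -0.134]
contact_force: [0.7, -0.0, -0.3]
gripper_width: 12.0
grasp_force: 0.0
```

```bash
python3 -c "
from h import *
go(btn+120*n); print(arm.read_state())"
```

```text
shift [0.5932 0.1034 0.1652] turn [0.0571 0.0252 0.0955] mm 156.1 deg 20.53 F [ 0.7 -0.  -0.3]
{'clock': 1.0, 'joints': array([ 1.18502582,  0.0767454 , -0.66495692,  0.40475232, -0.61768912,
       -0.9035736 ]), 'joint_vel': array([-0.57675861, -0.21551302, -0.4260748 ,  0.26563337,  0.45298872,
        0.0431965 ]), 'joint_efforts': array([  3.05291265, -21.10466301,  16.80770516,   3.55410151,
         0.2346623 ,  -0.54150721]), 'position': array([375.35823992, 353.4388255 , 204.48996801]), 'ee_rot': array([ 0.86915207, -0.46496405,  0.10215205, -0.13397038]), 'contact_force': array([ 0.66594338, -0.03866533, -0.26206847]), 'wrist_torque': array([-0.32725973,  0.53804962, -0.02867947]), 'grasp_force': 0.0, 'gripper_width': 12.041494523613682}
```

arm_command(
  rows=[
    [[0,0,0],[0,0,0]],
    [[0,0,0],[0,0,0]],
  ],
)

```text
clock: 1.2
position: [376.9, 358.4, 207.1]
ee_rot: [0.869, -0.464, 0.102, -0.136]
contact_force: [-0.7, 0.3, 0.0]
gripper_width: -0.1
grasp_force: 0.0
```

```bash
python3 -c "
from h import *
go(btn+120*n);go(btn+40*n); print(arm.read_state()['joints'].round(2))"
```

```text
shift [0.6063 0.1234 0.168 ] turn [0.0561 0.0265 0.0956] mm 160.3 deg 20.51 F [-0.7  0.3  0. ]
shift [0.6408 0.0721 0.482 ] turn [0.0561 0.0265 0.0956] mm 201.3 deg 20.51 F [-0.7  0.3  0. ]
[ 1.19  0.08 -0.65  0.4  -0.62 -0.9 ]
```

arm_command(
  rows=[
    [[0.606,0.123,0.168],[0.056,0.0265,0.0956]],
    [[0.606,0.123,0.168],[0.056,0.0265,0.0956]],
    [[0.606,0.123,0.168],[0.056,0.0265,0.0956]],
    [[0.606,0.123,0.168],[0.056,0.0265,0.0956]],
    [[0.606,0.123,0.168],[0.056,0.0265,0.0956]],
  ],
)

```text
clock: 1.7
position: [449.3, 228.1, 175.4]
ee_rot: [0.772, -0.583, 0.156, -0.202]
contact_force: [3.4, -0.7, 0.8]
gripper_width: 0.3
grasp_force: 0.0
```

arm_command(
  rows=[
    [[0,0,0],[0,0,0]],
    [[0,0,0],[0,0,0]],
  ],
)

```text
clock: 1.9
position: [449.0, 224.1, 174.0]
ee_rot: [0.77, -0.585, 0.157, -0.2]
contact_force: [0.7, 0.2, 0.3]
gripper_width: 0.0
grasp_force: 0.0
```

```bash
python3 -c "
from h import *
go(btn+120*n);go(btn+25*n); print(arm.read_state()['joints'].round(2))"
```

```text
shift [0.0096 0.0212 0.0299] turn [ 0.0032 -0.0029 -0.0002] mm 9.5 deg 0.78 F [0.7 0.2 0.3]
shift [0.0061 0.0173 0.4099] turn [ 0.0032 -0.0029 -0.0002] mm 102.6 deg 0.78 F [0.7 0.2 0.3]
[ 0.59  0.03 -1.04  1.47 -0.16 -1.75]
```

arm_command(
  rows=[
    [[0.006,0.017,0.2],[0.003,-0.003,0]],
    [[0.006,0.017,0.35],[0.003,-0.003,0]],
    [[0.006,0.017,0.41],[0.003,-0.003,0]],
    [[0.006,0.017,0.41],[0.003,-0.003,0]],
    [[0.006,0.017,0.41],[0.003,-0.003,0]],
  ],
)

```text
clock: 2.4
position: [489.8, 261.5, 112.5]
ee_rot: [0.77, -0.59, 0.172, -0.17]
contact_force: [-0.7, -0.2, -0.6]
gripper_width: -0.2
grasp_force: 0.0
```

```bash
python3 -c "
from h import *
go(btn+25*n);go(btn); print(arm.read_state()['joints'].round(2))
p,d=arm.get_image('top');q,_=arm.get_image('scene')
a=cv2.resize(p[150:270,140:270],None,fx=3.3,fy=3.3,interpolation=2);b=cv2.resize(q[120:240,290:398],None,fx=3.3,fy=3.3,interpolation=2)
cv2.imwrite('pics/pre.png',cv2.hconcat([a,b]))"
```

```text
shift [0.1023 0.0664 0.1077] turn [ 0.0129 -0.0219  0.0025] mm 40.7 deg 4.6 F [-0.7 -0.2 -0.6]
shift [0.0954 0.0623 0.2074] turn [ 0.0129 -0.0219  0.0025] mm 59.2 deg 4.6 F [-0.7 -0.2 -0.6]
[ 0.43  0.23 -0.95  2.05 -0.16 -2.19]
```

View pics/pre.png

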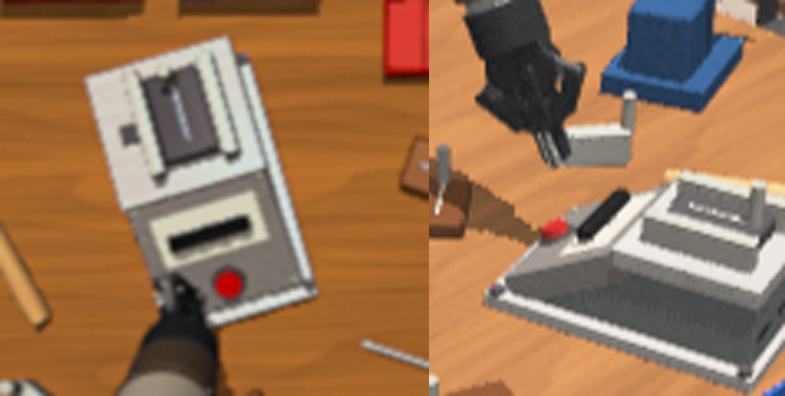

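In the top crop the gripper is beside the button, with the arm at its wrist limits: j5 at −0.16 and j4 at 2.05. A tool square to the panel is therefore near a wrist singularity. I'll use a steeper tool instead: press the button with the shut tips, then turn the handle by pushing the bar's left end up-slope.

```bash
cat >> h.py <<'E'
def Rt(rot=0,tilt=12,az=20):
    z=np.array([np.sin(np.radians(tilt))*np.cos(np.radians(az)),np.sin(np.radians(tilt))*np.sin(np.radians(az)),-np.cos(np.radians(tilt))])
    y=-np.array([np.cos(yaw),np.sin(yaw),0]);y-=z*(y@z);y/=np.linalg.norm(y)
    return (Ro.from_matrix(np.c_[np.cross(y,z),y,z])*Ro.from_rotvec([0,0,np.radians(rot)])).as_matrix()
E
python3 -c "
from h import *
go(btn+50*n-5*u,Rt());go(btn+25*n-5*u,Rt())"
```

```text
shift [0.1074 0.0856 0.0151] turn [-0.0876 -0.0268  0.0006] mm 34.6 deg 16.49 F [ 1.3  0.5 -0.4]
shift [0.1006 0.0817 0.1147] turn [-0.0876 -0.0268  0.0006] mm 43.3 deg 16.49 F [ 1.3  0.5 -0.4]
```

arm_command(
  rows=[
    [[0.0,0.0,-0.1],[-0.04,-0.01,0]],
    [[0.05,0.04,-0.1],[-0.088,-0.027,0]],
    [[0.107,0.086,-0.05],[-0.088,-0.027,0]],
    [[0.107,0.086,0],[-0.088,-0.027,0]],
    [[0.107,0.086,0.015],[-0.088,-0.027,0]],
  ],
)

```text
clock: 3.0
position: [510.6, 234.3, 130.1]
ee_rot: [0.774, -0.601, 0.145, -0.137]
contact_force: [-0.1, -0.5, 1.2]
gripper_width: -0.3
grasp_force: 0.0
```

arm_command(
  rows=[
    [[0,0,0],[0,0,0]],
    [[0,0,0],[0,0,0]],
  ],
)

```text
clock: 3.2
position: [511.7, 235.4, 130.1]
ee_rot: [0.774, -0.601, 0.146, -0.138]
contact_force: [0.8, -0.2, 0.2]
gripper_width: 0.1
grasp_force: 0.0
```

```bash
python3 -c "
from h import *
go(btn+50*n-5*u,Rt());go(btn+10*n-5*u,Rt()); print(arm.read_state()['joints'].round(2))"
```

```text
shift [-0.0164  0.1683  0.0507] turn [-0.0606 -0.0268 -0.0037] mm 44.1 deg 11.94 F [ 0.8 -0.2  0.2]
shift [-0.0277  0.1485  0.209 ] turn [-0.0606 -0.0268 -0.0037] mm 64.5 deg 11.94 F [ 0.8 -0.2  0.2]
[ 0.72  0.23 -0.84  0.96 -0.28 -1.37]
```

arm_command(
  rows=[
    [[0,0.08,0],[-0.061,-0.027,-0.004]],
    [[-0.016,0.168,0.05],[-0.061,-0.027,-0.004]],
    [[-0.016,0.168,0.05],[-0.061,-0.027,-0.004]],
    [[-0.016,0.168,0.05],[-0.061,-0.027,-0.004]],
    [[-0.016,0.168,0.05],[-0.061,-0.027,-0.004]],
  ],
)

```text
clock: 3.7
position: [479.8, 228.4, 101.6]
ee_rot: [0.791, -0.603, 0.056, -0.087]
contact_force: [1.7, 0.1, 1.2]
gripper_width: -0.2
grasp_force: 0.0
```

arm_command(
  rows=[
    [[0,0,0],[0,0,0]],
    [[0,0,0],[0,0,0]],
  ],
)

```text
clock: 3.9
position: [478.8, 227.1, 101.1]
ee_rot: [0.791, -0.603, 0.056, -0.086]
contact_force: [-0.2, -0.1, 0.9]
gripper_width: 0.3
grasp_force: 0.0
```

```bash
python3 -c "
from h import *
go(btn+50*n-5*u,Rt());go(btn+8*n-5*u,Rt());go(btn+0*n-5*u,Rt()); print(arm.read_state()['joints'].round(2))"
```

```text
shift [-0.011  -0.0015 -0.0025] turn [ 0.0011 -0.0006 -0.001 ] mm 2.9 deg 0.29 F [-0.2 -0.1  0.9]
shift [-0.0092 -0.0541  0.157 ] turn [ 0.0011 -0.0006 -0.001 ] mm 41.6 deg 0.29 F [-0.2 -0.1  0.9]
shift [-0.0088 -0.0641  0.1874] turn [ 0.0011 -0.0006 -0.001 ] mm 49.6 deg 0.29 F [-0.2 -0.1  0.9]
[ 0.8   0.28 -0.62  0.19 -0.49 -0.69]
```

arm_command(
  rows=[
    [[-0.005,-0.03,0.08],[0,0,0]],
    [[-0.009,-0.05,0.14],[0,0,0]],
    [[-0.009,-0.054,0.157],[0,0,0]],
    [[-0.009,-0.054,0.157],[0,0,0]],
  ],
)

```text
clock: 4.3
position: [498.0, 235.5, 64.5]
ee_rot: [0.791, -0.603, 0.055, -0.085]
contact_force: [-0.6, 0.0, 0.4]
gripper_width: 0.2
grasp_force: 0.0
```

```bash
python3 -c "
from h import *
go(btn+8*n-5*u,Rt());go(btn+4*n-5*u,Rt());go(btn-4*n-5*u,Rt()); print(arm.read_state()['joints'].round(2))
p,d=arm.get_image('top');q,_=arm.get_image('scene')
a=cv2.resize(p[150:270,140:270],None,fx=3.3,fy=3.3,interpolation=2);b=cv2.resize(q[120:240,290:398],None,fx=3.3,fy=3.3,interpolation=2)
cv2.imwrite('pics/pre2.png',cv2.hconcat([a,b]))"
```

```text
shift [ 0.0007 -0.0026 -0.0031] turn [ 0.0018 -0.0005 -0.0012] mm 1.0 deg 0.4 F [-0.6  0.   0.4]
shift [ 0.0009 -0.0077  0.0121] turn [ 0.0018 -0.0005 -0.0012] mm 3.6 deg 0.4 F [-0.6  0.   0.4]
shift [ 0.0013 -0.0178  0.0424] turn [ 0.0018 -0.0005 -0.0012] mm 11.5 deg 0.4 F [-0.6  0.   0.4]
[ 0.78  0.37 -0.61  0.21 -0.41 -0.7 ]
```

View pics/pre2.png

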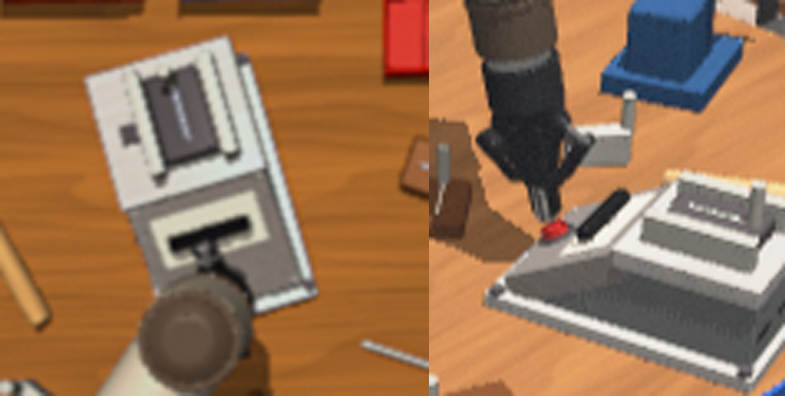

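The tips are just above the button, with clearance to the bar. Now I press in small steps.

arm_command(
  rows=[
    [[0.001,-0.008,0.012],[0,0,0]],
    [[0.001,-0.013,0.028],[0,0,0]],
    [[0.001,-0.018,0.042],[0,0,0]],
    [[0.001,-0.018,0.042],[0,0,0]],
  ],
)

```text
clock: 4.8
position: [505.0, 238.3, 56.4]
ee_rot: [0.791, -0.603, 0.056, -0.087]
contact_force: [-0.7, -0.1, 4.9]
gripper_width: 0.3
grasp_force: 2.5
```

```bash
python3 -c "
from h import *
go(btn-4*n-5*u,Rt());go(btn-8*n-5*u,Rt()); 
q,_=arm.get_image('scene')
b=cv2.resize(q[150:230,300:398],None,fx=5,fy=5,interpolation=2)
cv2.imwrite('pics/pr.png',b)"
```

```text
shift [0.004  0.0053 0.0044] turn [ 0.0009  0.0001 -0.0012] mm 2.0 deg 0.27 F [-0.7 -0.1  4.9]
shift [0.0042 0.0003 0.0196] turn [ 0.0009  0.0001 -0.0012] mm 5.0 deg 0.27 F [-0.7 -0.1  4.9]
```

View pics/pr.png

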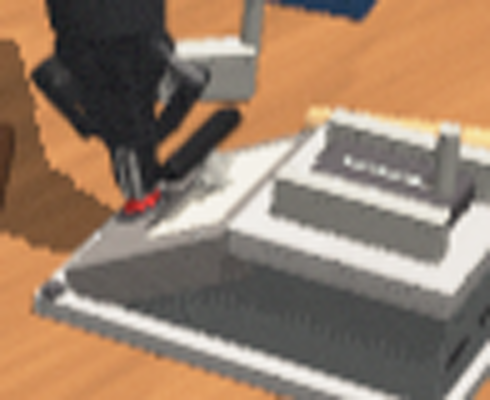

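The handle has popped out: the bar now stands clear of the white plate. I back off and measure it.

arm_command(
  rows=[
    [[0,0.04,-0.1],[0,0,0]],
    [[0,0.08,-0.22],[0,0,0]],
    [[0,0.1,-0.32],[0,0,0]],
    [[0,0.1,-0.32],[0,0,0]],
    [[0,0.1,-0.32],[0,0,0]],
  ],
)

```text
clock: 5.35
position: [465.5, 226.1, 129.4]
ee_rot: [0.791, -0.603, 0.055, -0.087]
contact_force: [0.6, -1.0, -0.5]
gripper_width: 0.2
grasp_force: 0.0
```

```bash
cat >> h.py <<'E'
yv=np.cross(n,u)
def tcp(th,f=10,rad=34,h=18):
    t=np.radians(th);a=hb+40*n+rad*(np.cos(t)*yv+np.sin(t)*u)-(9+f)*(-np.sin(t)*yv+np.cos(t)*u)
    R=Rt(th);return a+R[:,2]*(40-h)/(-(R[:,2]@n)),R
def bar():
    # bar blob in both views
    C={}
    for nm,q in (("top",(203,220)),("scene",(342,178))):
        p,d=arm.get_image(nm);m=masks(p)[1];w=np.zeros_like(m);w[q[1]-22:q[1]+22,q[0]-25:q[0]+25]=1
        try: c,M=blob(m&w,q)
        except Exception: print(nm,"none");continue
        C[nm]=c;v,uu=np.nonzero(M);X=back(nm,np.c_[uu,v],d[v,uu]);ok=(X[:,2]>60)&(X[:,2]<150);X=X[ok]
        r=X-hb;L=np.linalg.svd(X-X.mean(0))[2][0]
        print(nm,"bar",c.round(1),M.sum(),X.mean(0).round(1),"rel u,y,n",(r.mean(0)@np.c_[u,yv,n]).round(1),"angle",np.degrees(np.arctan2(L@u,L@yv)).round(1)%180)
    if len(C)==2: print("tri",((tri(C["top"],C["scene"])-hb)@np.c_[u,yv,n]).round(1))
E
python3 -c "
from h import *
bar();print(hb.round(1))
p,R=tcp(-25);go(p+50*n,R);go(p,R);print(arm.read_state()['clock'])"
```

```text
top bar [202.7 223.1] 103 [545.1 248.8 119.3] rel u,y,n [ 1.   0.2 44.4] angle 179.4
scene bar [339.4 178.1] 79 [551.7 240.7 112.8] rel u,y,n [ 1.3 -9.4 36.7] angle 1.9000000000000057
tri [-5.   0.8 33.1]
[565.8 254.4  80.4]
shift [-0.0946 -0.1374  0.063 ] turn [ 1.900e-03  1.000e-04 -1.402e-01] mm 44.6 deg 25.24 F [-0.4  0.3 -0.4]
shift [-0.0923 -0.2004  0.2528] turn [ 1.900e-03  1.000e-04 -1.402e-01] mm 83.9 deg 25.24 F [-0.4  0.3 -0.4]
5.45
```

The bar measures fully out, with its top about 44 mm above the panel, and at angle 0. It sits where the model predicts.

arm_command(
  rows=[
    [[-0.095,-0.04,-0.03],[0,0,-0.045]],
    [[-0.095,-0.1,0.03],[0.002,0,-0.09]],
    [[-0.095,-0.137,0.063],[0.002,0,-0.14]],
    [[-0.095,-0.137,0.063],[0.002,0,-0.14]],
    [[-0.095,-0.137,0.063],[0.002,0,-0.14]],
  ],
)

```text
clock: 5.95
position: [494.2, 258.1, 119.5]
ee_rot: [0.903, -0.417, 0.074, -0.073]
contact_force: [0.0, 0.2, 0.3]
gripper_width: 0.1
grasp_force: 0.0
```

```bash
python3 -c "
from h import *
p,R=tcp(-25);go(p+50*n,R);go(p,R);print(arm.read_state()['joints'].round(2))"
```

```text
shift [ 0.0001 -0.0015 -0.0012] turn [ 0.0003 -0.     -0.0012] mm 0.5 deg 0.22 F [0.  0.2 0.3]
shift [ 0.0285 -0.0568  0.1889] turn [ 0.0003 -0.     -0.0012] mm 49.8 deg 0.22 F [0.  0.2 0.3]
[ 0.82  0.29 -0.53  0.18 -0.57 -0.26]
```

arm_command(
  rows=[
    [[0.01,-0.02,0.07],[0,0,0]],
    [[0.02,-0.04,0.14],[0,0,0]],
    [[0.028,-0.057,0.188],[0,0,0]],
    [[0.028,-0.057,0.188],[0,0,0]],
  ],
)

```text
clock: 6.35
position: [518.5, 265.4, 76.6]
ee_rot: [0.903, -0.416, 0.074, -0.073]
contact_force: [-0.5, 0.3, 0.3]
gripper_width: 0.2
grasp_force: 0.0
```

```bash
python3 -c "
from h import *
for t in (-25,-17,-9,-1,7,15): go(*tcp(t))
p,d=arm.get_image('top');q,_=arm.get_image('scene')
a=cv2.resize(p[150:270,140:270],None,fx=3.3,fy=3.3,interpolation=2);b=cv2.resize(q[120:240,290:398],None,fx=3.3,fy=3.3,interpolation=2)
cv2.imwrite('pics/push0.png',cv2.hconcat([a,b]))"
```

```text
shift [0.0007 0.0007 0.0001] turn [ 0.0003  0.     -0.0006] mm 0.2 deg 0.13 F [-0.5  0.3  0.3]
shift [-0.009  -0.0183 -0.004 ] turn [ 0.0003 -0.      0.0438] mm 5.2 deg 7.89 F [-0.5  0.3  0.3]
shift [-0.016  -0.0383 -0.0087] turn [ 0.0003 -0.      0.0883] mm 10.6 deg 15.89 F [-0.5  0.3  0.3]
shift [-0.02   -0.059  -0.0141] turn [ 3.000e-04 -1.000e-04  1.327e-01] mm 16.0 deg 23.89 F [-0.5  0.3  0.3]
shift [-0.0211 -0.0799 -0.02  ] turn [ 3.000e-04 -1.000e-04  1.771e-01] mm 21.3 deg 31.89 F [-0.5  0.3  0.3]
shift [-0.0191 -0.1006 -0.0263] turn [ 3.000e-04 -1.000e-04  2.216e-01] mm 26.4 deg 39.89 F [-0.5  0.3  0.3]
```

View pics/push0.png

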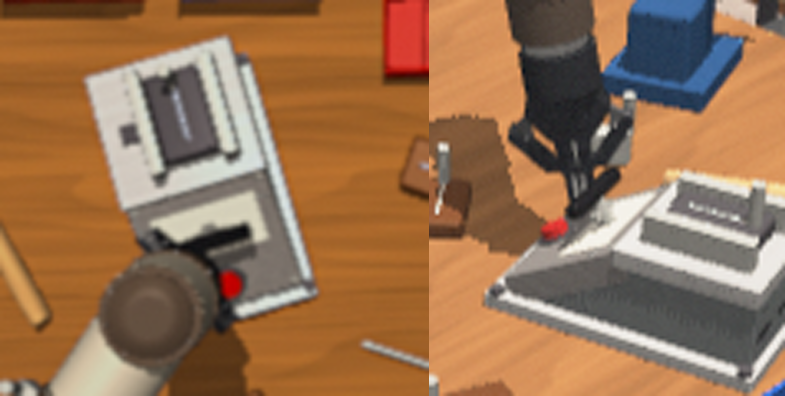

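The shut fingertips sit down-slope of the bar's left end, and the popped bar is clear of everything. Now I push along the arc.

arm_command(
  rows=[
    [[-0.009,-0.018,-0.004],[0,0,0.044]],
    [[-0.016,-0.038,-0.009],[0,0,0.088]],
    [[-0.02,-0.059,-0.014],[0,0,0.133]],
    [[-0.021,-0.08,-0.02],[0,0,0.177]],
    [[-0.019,-0.1,-0.026],[0,0,0.222]],
  ],
)

```text
clock: 6.95
position: [529.2, 281.8, 87.0]
ee_rot: [0.704, -0.703, 0.044, -0.09]
contact_force: [-4.9, -1.8, -4.9]
gripper_width: 0.3
grasp_force: 2.8
```

```bash
python3 -c "
from h import *
for t in (15,22,29,36,43,50): go(*tcp(t))
bar(); print(arm.read_state()['joints'].round(2))"
```

```text
shift [-0.0118 -0.0148  0.0013] turn [ 0.0021 -0.0017 -0.0026] mm 4.8 deg 0.68 F [-4.9 -1.8 -4.9]
shift [-0.0201 -0.0309 -0.0046] turn [ 0.002  -0.0018  0.0363] mm 9.3 deg 6.55 F [-4.9 -1.8 -4.9]
shift [-0.0262 -0.0479 -0.0106] turn [ 0.0019 -0.002   0.0752] mm 13.9 deg 13.54 F [-4.9 -1.8 -4.9]
shift [-0.0301 -0.0655 -0.0166] turn [ 0.0018 -0.0021  0.114 ] mm 18.5 deg 20.53 F [-4.9 -1.8 -4.9]
shift [-0.0316 -0.0835 -0.0226] turn [ 0.0017 -0.0022  0.1529] mm 23.0 deg 27.53 F [-4.9 -1.8 -4.9]
shift [-0.0309 -0.1016 -0.0284] turn [ 0.0015 -0.0023  0.1918] mm 27.5 deg 34.53 F [-4.9 -1.8 -4.9]
top bar [201.3 224.6] 165 [543.9 238.2 117.2] rel u,y,n [-3.6 -9.6 44.6] angle 27.19999999999999
scene bar [340.1 166.5] 384 [534.3 255.5 125.1] rel u,y,n [-3.6  9.7 53.8] angle 169.9
tri [10.   4.1 69.3]
[ 0.8   0.4  -0.46  0.18 -0.53 -0.94]
```

arm_command(
  rows=[
    [[-0.008,-0.016,-0.006],[0,0,0.039]],
    [[-0.014,-0.033,-0.012],[0,0,0.078]],
    [[-0.018,-0.051,-0.018],[0,0,0.117]],
    [[-0.02,-0.069,-0.024],[0,0,0.155]],
    [[-0.019,-0.087,-0.03],[0,0,0.194]],
  ],
)

```text
clock: 7.55
position: [551.2, 289.1, 100.6]
ee_rot: [-0.463, 0.88, -0.014, 0.103]
contact_force: [-4.3, 1.1, -2.3]
gripper_width: -0.1
grasp_force: 2.3
```

```bash
python3 -c "
from h import *
for t in (50,56,62,68,74,79): go(*tcp(t))
p,d=arm.get_image('top');q,_=arm.get_image('scene')
a=cv2.resize(p[150:270,140:270],None,fx=3.3,fy=3.3,interpolation=2);b=cv2.resize(q[120:240,290:398],None,fx=3.3,fy=3.3,interpolation=2)
cv2.imwrite('pics/push1.png',cv2.hconcat([a,b]))"
```

```text
shift [-0.0016 -0.0048  0.0061] turn [ 0.0004  0.     -0.0004] mm 2.0 deg 0.1 F [-4.3  1.1 -2.3]
shift [-0.0083 -0.0188  0.0014] turn [0.0004 0.     0.033 ] mm 5.2 deg 5.93 F [-4.3  1.1 -2.3]
shift [-0.0136 -0.0336 -0.0031] turn [ 0.0004 -0.      0.0663] mm 9.1 deg 11.93 F [-4.3  1.1 -2.3]
shift [-0.0172 -0.0489 -0.0074] turn [ 0.0004 -0.      0.0996] mm 13.1 deg 17.93 F [-4.3  1.1 -2.3]
shift [-0.0191 -0.0646 -0.0114] turn [ 0.0004 -0.      0.133 ] mm 17.1 deg 23.93 F [-4.3  1.1 -2.3]
shift [-0.0195 -0.0779 -0.0144] turn [ 4.000e-04 -1.000e-04  1.607e-01] mm 20.4 deg 28.93 F [-4.3  1.1 -2.3]
```

View pics/push1.png

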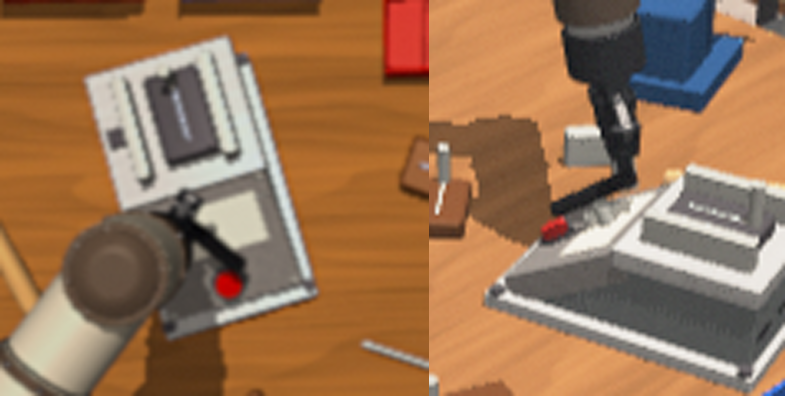

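The bar is at about 50° and the left jaw is opening. I continue towards the stop.

arm_command(
  rows=[
    [[-0.007,-0.014,-0.005],[0,0,0.033]],
    [[-0.012,-0.029,-0.009],[0,0,0.067]],
    [[-0.016,-0.044,-0.0135],[0,0,0.1]],
    [[-0.0175,-0.06,-0.0175],[0,0,0.133]],
    [[-0.018,-0.066,-0.0195],[0,0,0.147]],
  ],
)

```text
clock: 8.15
position: [565.8, 286.4, 107.6]
ee_rot: [-0.252, 0.962, 0.013, 0.105]
contact_force: [-12.4, 15.8, -6.1]
gripper_width: -0.3
grasp_force: 9.5
```

```bash
python3 -c "
from h import *
for t in (76.5,80,84,88): go(*tcp(t))
print(arm.read_state()['wrist_torque'])
bar()"
```

```text
shift [ 0.0011 -0.0165  0.004 ] turn [0.0017 0.001  0.0012] mm 4.3 deg 0.42 F [-12.4  15.8  -6.1]
shift [-0.003  -0.0249  0.0019] turn [0.0017 0.0009 0.0207] mm 6.3 deg 3.74 F [-12.4  15.8  -6.1]
shift [-0.0071 -0.0347 -0.0003] turn [0.0018 0.0009 0.0429] mm 8.9 deg 7.73 F [-12.4  15.8  -6.1]
shift [-0.0105 -0.0449 -0.0023] turn [0.0018 0.0008 0.0651] mm 11.5 deg 11.73 F [-12.4  15.8  -6.1]
[3.73097914 4.08247882 0.98660682]
top bar [201.6 221.5] 159 [536.6 242.2 112. ] rel u,y,n [-11.3  -3.8  43.1] angle 76.7
scene bar [345.  169.5] 263 [553.7 246.6 115.7] rel u,y,n [ 5.8 -4.2 37.4] angle 67.6
tri [19.3  3.4 55.8]
```

The force rose to about 21 N against the 4 N needed to turn, so the handle is at its stop. I back straight off the bar, then go up and away.

arm_command(
  rows=[
    [[0,0.04,0],[0,0,0]],
    [[0,0.1,0],[0,0,0]],
    [[0,0.14,-0.1],[0,0,0]],
    [[0,0.16,-0.3],[0,0,0]],
    [[0,0.2,-0.5],[0,0,0]],
  ],
)

```text
clock: 8.75
position: [519.4, 318.1, 230.3]
ee_rot: [-0.253, 0.962, 0.01, 0.106]
contact_force: [0.9, 1.5, -0.2]
gripper_width: -0.1
grasp_force: 0.0
```

arm_command(
  rows=[
    [[0,0.15,-0.1],[0,0,0]],
    [[0,0.3,-0.1],[0,0,0]],
    [[0,0.3,-0.1],[0,0,0]],
    [[0,0.3,-0.1],[0,0,0]],
  ],
)

```text
clock: 9.15
position: [477.8, 382.5, 251.2]
ee_rot: [-0.253, 0.962, 0.011, 0.106]
contact_force: [-0.3, -0.1, -0.1]
gripper_width: -0.3
grasp_force: 0.0
```

```bash
python3 -c "
from h import *
bar();s=arm.read_state();print(s['position'],s['contact_force'],s['clock'])
p,d=arm.get_image('top');q,_=arm.get_image('scene')
a=cv2.resize(p[150:270,140:270],None,fx=3.3,fy=3.3,interpolation=2);b=cv2.resize(q[120:240,290:398],None,fx=3.3,fy=3.3,interpolation=2)
cv2.imwrite('pics/end.png',cv2.hconcat([a,b]))"
```

```text
top bar [203.2 223.7] 110 [543.8 247.5 117.3] rel u,y,n [-1.5 -0.7 43.5] angle 76.7
scene bar [339.5 177.9] 100 [551.  241.6 112.7] rel u,y,n [ 0.9 -8.3 36.8] angle 74.8
tri [-5.6  0.6 33.8]
[478.31236951 381.21847538 250.35743949] [ 0.75197962 -0.32759935 -0.54850117] 9.25
```

View pics/end.png

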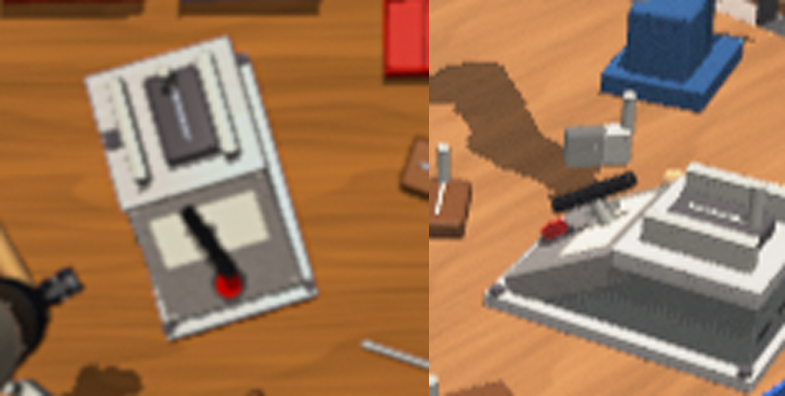

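The handle is at about 75° and still standing out. The jaw is open, the putter head is in place, and the arm is clear.

```bash
python3 -c "
from bench import arm
print(arm.job_done())"
```

```text
the job is handed in; nothing more can be done
None
```

The job is handed in: the button was pressed, the T-handle popped out and was turned clockwise to its stop (about 75°), the jaw is open, the putter head is where it was, and nothing else was touched.

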